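# Make up the watch service kit

### The arm

A 6-joint arm with a two-finger parallel gripper is mounted at the origin on a cart in front of the work surface, level with it; the furniture and walls round the work are solid. World frame = base frame: x ahead of the robot, y to its left, z up, the work surface at z = 0. Lengths are in m, angles in rad, forces in N, time in s.
With the tool pointing down it reaches from about 0.275 to 0.775 m from the base axis. Payload 14.6 kg.
Tool frame: the origin (TCP) lies where the fingers leave the gripper's body, on its centre line; the fingertips stand 73 mm ahead of it and the grasp point (between the pads) lies 54 mm ahead of it (manip.pinch_z is the distance from the TCP to the grasp point, in m); x points along the fingers, z is the direction in which the jaws open and shut, and the axes are right-handed (so a half turn about x gives the same grasp; the last joint's range is limited). The gripper opens to 85 mm and grips with 20 to 120 N. Pads are 22 mm wide; open, the fingers measure 114 mm over their backs; the gripper's body (76 mm by 85 mm) begins 54 mm behind the grasp point. The pads swing forward as they close: fully open they stand 13 mm farther back than shut.
Start: joints at [-1.293, 0.263, -0.048, 1.259, 0, 1.415], TCP at [0.22, -0.477, 0.304] pointing down, gripper open.
Joint ranges: [-2.65, 2.65], [-0.89, 1.7], [-1.18, 1.37], [-2.13, 2.11], [-1.35, 1.29], [-3.14, 3.14]. Speed limits (rad/s): [1.89, 1.89, 2.57, 2.79, 3.14, 3.14].

### API

Orientations are given as [roll, pitch, yaw] about the fixed x, y, z axes, in that order (R = Rz(yaw) Ry(pitch) Rx(roll)).
In Python, from cell import manip gives the robot as it stands.
- The arm moves only by the shell command python3 -m creep 'ROWS' [FORCE]. ROWS is text: rows parted by semicolons, each of 7 numbers parted by spaces: the shift along the tool's x, y, z in m, then the turn, a rotation vector about the tool's x, y, z in rad, then the opening, from -1 (shut) to 1 (fully open), so that 0 is half open. A call has 1 to 10 rows; each row shifts and turns the commanded pose from where the row before left it, along the tool's axes as they then stand; what a row does not reach is not made up. A row lasts 1/8 s, in which the tool goes at most 62.5 mm and 10.7 degrees, less where a joint would pass 70% of its speed; a pose out of reach is approached as far as the arm can. A call with a gripper value outside its range is refused whole. The fingers move at their own pace and stop on an object; FORCE is the grip in N (left out, the last holds). Time passes only in rows, so rows that do not move let the fingers close. It gives the time, the measured TCP pose, the force and the opening at its end, in the units of the state.
- manip.get_obs(): the state, without advancing time (a new reading comes with each control period).
- manip.camera(name): name is "side" or "top"; returns (picture, depth): 420x560x3 uint8, blue, green, red; 420x560 float32, m along the optical axis (not along the pixel's ray), 0 where there is no reading.
- manip.get_calibration(name): a dict with "camera_matrix" (3x3 intrinsics, pixels), "distortion" ([k1, k2, p1, p2, k3] as OpenCV has them; the pictures are not rectified), "R" (3x3) and "t" (3): a world point X has camera coordinates R X + t. Camera axes: x right, y down, z forward; pixel columns grow to the right and rows downward; lengths in m; the calibration is good to about 2 mm. A picture is of the moment at which its call begins. get_calibration takes no time and is no camera call.
- manip.finish_job(): hands the job in, once; it reports no verdict.
The state is a dict: "time": time; "joint_positions": joint angles; "joint_vel": joint speeds; "joint_efforts": joint torques, N m; "position": TCP position; "eef_rot": TCP orientation; "force": force on the tool from outside, world axes, zero at the start; "wrist_torque": the same for the moment, N m; "width": opening from 0.0 (shut) to 1.0 (fully open).
Only numpy, scipy, OpenCV 4.12 (cv2) and the standard library are available. Lean on these libraries where they do the work, as an engineer would, in place of code of your own. Each camera call takes 0.05 s, during which the arm holds its last target. There are 200 camera calls.

### The job

Make up the service kit in the dark wooden tray: stand the brown dropper bottle in the tall cup, the black eye loupe in the round dish and the stepped nylon die in the square dish, each upright, and lay the red movement vice flat in the oblong dish along its length. The lacquer bottle and the lidded oil cup only look similar and are not part of the kit: leave them standing where they are.

Things in the scene. Friction and masses are not known exactly. Their poses are not given: they have to be found in the camera images.
- oil_bottle: Brown glass dropper bottle with a paper label and a black rubber teat, 29 mm in diameter, 90 mm tall, standing; the straight glass body, where to grasp it, reaches 54 mm high (grip with the fingertips 34 to 40 mm above its underside). Origin: centre of its underside; z up.
- loupe: Eye loupe: plain black tapered cup, standing on its narrow lens end; 34 mm in diameter at the top rim, 30 mm tall. A grip from above bears on the top rim, fingertips about 14 mm or more above its underside. Origin: centre of its underside; z up.
- die: White nylon press die of stepped shape: round foot 22 mm in diameter and 11 mm high, with a narrow round stem 12 mm in diameter above it, 28 mm tall in all, standing on its foot; grasp the stem. Origin: centre of its underside; z up.
- vice: Small red movement vice lying flat: 34 mm along its x, 59 mm along its y (including the chrome thumb screw at its -y end), base 6 mm high, jaws to 15 mm; the jaws do not move. Grip across the 34 mm width at the origin with the fingertips 7 mm above the underside (the middle jaw lies there). Origin: centre of its underside; z up.
- lacquer_bottle: Clear bottle of pale pink lacquer with a long black cap, 31 mm in diameter, 79 mm tall, standing: a look-alike of the oil bottle that does not belong in the kit; leave it where it stands. Origin: centre of its underside; z up.
- oil_cup: Round oil cup, black with a red lid with a knob, 34 mm in diameter, 26 mm tall: about the size of the loupe but does not belong in the kit; leave it where it stands. All stands on a fixed cork mat, 2 mm thick. Of no concern: a flat white disc, 29 x 14 mm, and a flat grey pot, 46 x 16 mm; beyond x = 0.586 the bench top is a step at z = 0.035. Origin: centre of its underside; z up.
- tall_cup: White round cup, the tallest of the four, for the oil bottle: inside 46 mm in diameter, wall 2 mm, floor 3 mm thick, rim 26 mm above its underside (30 mm above the mat). Fixed on the fixed kit tray; the four cups swap places from start to start. Origin: centre of its underside (4 mm above the mat); x and y along the tray's sides, z up.
- round_dish: White low round dish, for the loupe: inside 56 mm in diameter, wall 2 mm, floor 3 mm thick, rim 8 mm above its underside. Dark wooden tray: 152 (x) x 176 (y) mm, lip 9 mm high. Fixed on the fixed kit tray; the four cups swap places from start to start. Origin: centre of its underside (4 mm above the mat); x and y along the tray's sides, z up.
- square_dish: White low square dish, for the die: inside 42 x 42 mm, wall 2 mm, floor 2 mm thick, rim 8 mm above its underside. The cups stand two by two, centres 72 mm apart along the tray's x and 84 mm along its y. Fixed on the fixed kit tray; the four cups swap places from start to start. Origin: centre of its underside (4 mm above the mat); x and y along the tray's sides, z up.
- oblong_dish: White low oblong dish, for the vice: inside 50 mm along its x, 76 mm along its y, wall 2 mm, floor 2 mm thick, rim 8 mm above its underside. The vice goes in with its length along the dish, either way round. Fixed on the fixed kit tray; the four cups swap places from start to start. Origin: centre of its underside (4 mm above the mat); x and y along the tray's sides, z up.
Not all that is in view belongs to the job. What is shaped like the oil_bottle but green or orange is not meant.

How it is judged:
By the outcome, as a careful person would: the job done as asked, in the order asked, and still so for the second after the job is handed in, with the robot touching nothing.
It also fails if it takes over 109 s, if anything falls off the work surface, if the arm or the gripper's body presses on something with over 40 N, if the wrist force passes 120 N, or if a joint passes its speed limit or range.

## Working session

There is one attempt and no reset: what is moved stays moved. The work goes in short steps, Python scripts to look and compute and a shell command to move; the robot and the scene stay as the last step left them, time stands still between calls to the robot, and variables do not carry over. Pictures are saved under pics/ and viewed, about 12 in all and at most 16, crops included, and the job is handed in when it is done.

```bash
ls; mkdir -p pics; python3 - <<'E'
from cell import manip
import cv2
o=manip.get_obs();print(o, manip.pinch_z)
for n in("top","side"):
    p,d=manip.camera(n);cv2.imwrite(f"pics/{n}0.png",p)
    import numpy as np;np.save(f"pics/{n}0.npy",d)
    print(manip.get_calibration(n))
E
```

```text
pics
{'time': 0.0, 'joint_positions': array([-1.29327651e+00,  2.63523281e-01, -4.89475358e-02,  1.25938355e+00,
       -2.72686312e-06,  1.41551414e+00]), 'joint_vel': array([-0.00060332, -0.00108126, -0.00113344, -0.0003102 ,  0.00115708,
       -0.00203821]), 'joint_efforts': array([ 5.01813061e-03, -6.37628531e+01,  3.84555566e+01,  1.38037180e-02,
        9.03640512e-05,  2.81744838e-05]), 'position': array([ 0.2201419 , -0.47639818,  0.30342098]), 'eef_rot': array([2.98888775, 1.56973829, 1.85089343]), 'force': array([ 0.39373267, -0.56569579, -0.27647262]), 'wrist_torque': array([ 0.0190408 ,  0.02380288, -0.00221045]), 'width': 0.9967869458293473} 0.0539
{'camera_matrix': array([[448.52128034,   0.        , 282.44408498],
       [  0.        , 448.52128034, 208.84747579],
       [  0.        ,   0.        ,   1.        ]]), 'distortion': array([-0.11818687,  0.        ,  0.        ,  0.        ,  0.        ]), 'R': array([[-1.98519778e-03, -9.99737937e-01,  2.28060490e-02],
       [-9.94606860e-01, -3.90966801e-04, -1.03716153e-01],
       [ 1.03697890e-01, -2.28889498e-02, -9.94345435e-01]]), 't': array([0.03056812, 0.45869678, 1.03197359])}
{'camera_matrix': array([[443.49413292,   0.        , 282.94981857],
       [  0.        , 443.49413292, 214.29899254],
       [  0.        ,   0.        ,   1.        ]]), 'distortion': array([-0.02641488,  0.        ,  0.        ,  0.        ,  0.        ]), 'R': array([[ 0.98028044, -0.19600594, -0.02513817],
       [-0.11099536, -0.44088818, -0.89067258],
       [ 0.16349399,  0.87589913, -0.45394981]]), 't': array([-0.4487308 ,  0.09701637,  0.88798327])}
```

View pics/top0.png

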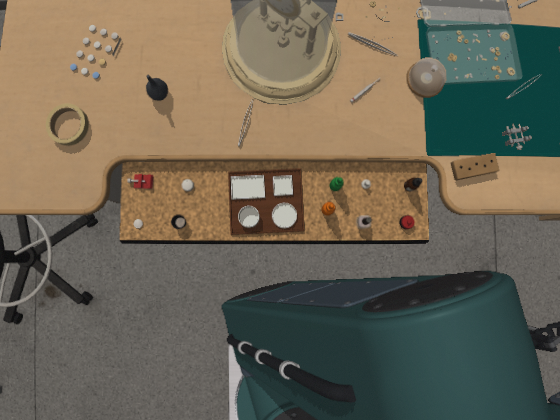

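View pics/side0.png

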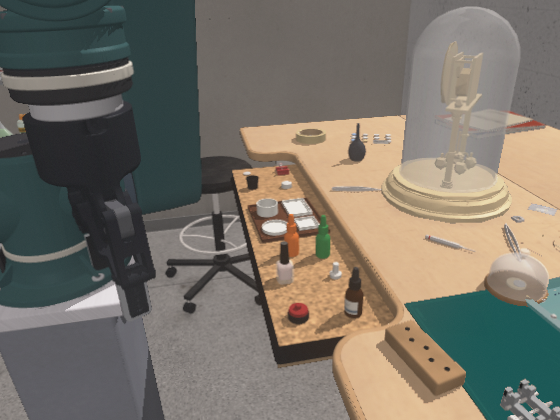

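The top view shows the vice at (143,181), loupe (179,221), tray (265,202) with oblong (248,187), square (283,185), tall cup (249,216) and round dish (284,215). The die is at (366,184), the oil bottle (413,184), the lacquer bottle (364,222) and the oil cup (407,222). The side view agrees.

```bash
cat > h.py <<'E'
import numpy as np,cv2
from cell import manip
def cal(n):
    c=manip.get_calibration(n);return c["camera_matrix"],c["distortion"],c["R"],c["t"]
def rays(n,uv):
    K,D,R,t=cal(n);q=cv2.undistortPoints(np.asarray(uv,float).reshape(-1,1,2),K,D).reshape(-1,2)
    return np.c_[q,np.ones(len(q))]
def plane(n,uv,z):
    K,D,R,t=cal(n);r=rays(n,uv)@R;c=-R.T@t;return c+r*((z-c[2])/r[:,2])[:,None]
def cloud(n,d):
    K,D,R,t=cal(n);h,w=d.shape;uv=np.stack(np.meshgrid(np.arange(w),np.arange(h)),-1).reshape(-1,2)
    X=(rays(n,uv)*d.reshape(-1,1)-t)@R;return X.reshape(h,w,3)
def proj(n,X):
    K,D,R,t=cal(n);return cv2.projectPoints(np.asarray(X,float).reshape(-1,3),cv2.Rodrigues(R)[0],t,K,D)[0].reshape(-1,2)
E
python3 - <<'E'
from h import *
for n in("top","side"):
    d=np.load(f"pics/{n}0.npy");X=cloud(n,d);np.save(f"pics/{n}X.npy",X)
    m=(X[...,0]>.36)&(X[...,0]<.585)&(abs(X[...,1])<.42)&(d>0)
    z=X[...,2];print(n,"mat z",np.median(z[m]))
    k=(m&(z>.0085)&(z<.12)).astype(np.uint8)
    N,L,S,C=cv2.connectedComponentsWithStats(k,connectivity=4)
    for i in range(1,N):
        if S[i,4]<12: continue
        P=X[L==i];zt=np.percentile(P[:,2],95);T=P[P[:,2]>zt-.006]
        print(C[i].round(),S[i,4],"min",P.min(0).round(3),"max",P.max(0).round(3),"top mean",T.mean(0).round(3))
p=cv2.imread("pics/top0.png")
cv2.imwrite("pics/c1.png",cv2.resize(np.vstack([p[165:240,120:275],p[165:240,275:430]]),None,fx=4,fy=4,interpolation=cv2.INTER_CUBIC)[:600])
E
```

```text
top mat z 0.002794430866428431
[365. 170.] 3621 min [ 0.446 -0.42   0.009] max [0.585 0.42  0.062] top mean [ 0.553 -0.398  0.057]
[297. 169.] 12 min [ 0.554 -0.013  0.009] max [0.559 0.002 0.014] top mean [ 0.557 -0.006  0.011]
[268. 170.] 40 min [0.551 0.038 0.009] max [0.557 0.093 0.015] top mean [0.554 0.065 0.011]
[241. 171.] 33 min [0.548 0.105 0.009] max [0.554 0.151 0.016] top mean [0.551 0.129 0.011]
[239. 190.] 207 min [0.462 0.074 0.009] max [0.551 0.161 0.019] top mean [0.506 0.137 0.012]
[137. 181.] 107 min [0.51  0.359 0.009] max [0.544 0.404 0.02 ] top mean [0.528 0.378 0.016]
[149. 182.] 53 min [0.51  0.346 0.009] max [0.543 0.361 0.021] top mean [0.525 0.35  0.016]
[255. 177.] 43 min [0.522 0.076 0.009] max [0.545 0.114 0.018] top mean [0.538 0.095 0.014]
[281. 178.] 55 min [0.513 0.009 0.009] max [0.542 0.052 0.018] top mean [0.534 0.033 0.013]
[336. 183.] 158 min [ 0.505 -0.111  0.009] max [ 0.534 -0.083  0.094] top mean [ 0.519 -0.097  0.09 ]
[413. 184.] 180 min [ 0.502 -0.291  0.009] max [ 0.53  -0.265  0.094] top mean [ 0.517 -0.278  0.089]
[366. 183.] 59 min [ 
[... 2009 characters left out ...]
274 0.028]
[285. 183.] 47 min [0.504 0.243 0.009] max [0.529 0.27  0.016] top mean [0.516 0.254 0.013]
[293. 236.] 2068 min [ 0.412 -0.18   0.009] max [0.557 0.158 0.091] top mean [ 0.469 -0.115  0.08 ]
[250. 211.] 22 min [0.398 0.082 0.009] max [0.404 0.149 0.011] top mean [0.402 0.116 0.01 ]
[272. 238.] 17 min [ 0.418 -0.024  0.009] max [ 0.443 -0.017  0.011] top mean [ 0.431 -0.02   0.01 ]
[335. 269.] 98 min [ 0.511 -0.184  0.009] max [ 0.53  -0.167  0.03 ] top mean [ 0.52  -0.174  0.028]
[353. 295.] 671 min [ 0.503 -0.297  0.009] max [ 0.531 -0.274  0.091] top mean [ 0.517 -0.284  0.085]
[298. 312.] 314 min [ 0.411 -0.288  0.009] max [ 0.444 -0.255  0.028] top mean [ 0.427 -0.272  0.022]
```

View pics/c1.png

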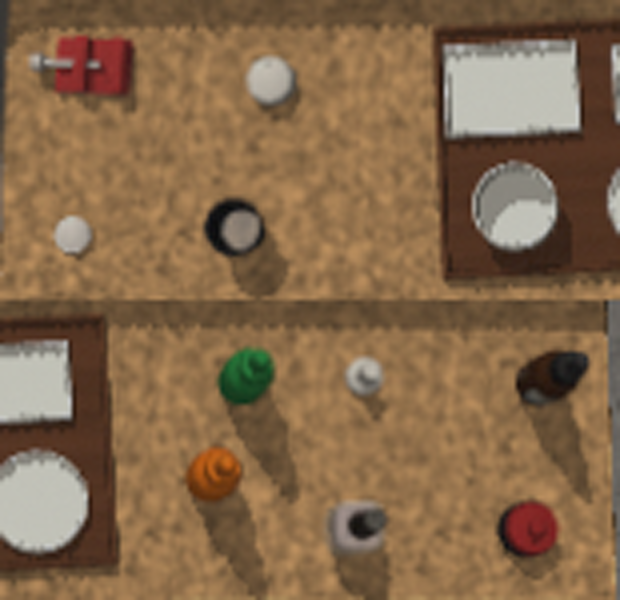

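The crop confirms the first reading: the vice screw points toward +y (left), and the loupe is open at the top. Next I fit the tray and vice yaw and write the move helper.

```bash
cat >> h.py <<'E'
from scipy.spatial.transform import Rotation as Ro
def go(x,y,ztip,yaw=0.0):
    """tool shift/turn from the measured pose to fingertips (shut) at x,y,ztip, jaws along yaw; turn done in place first"""
    o=manip.get_obs();R=Ro.from_euler("xyz",o["eef_rot"]).as_matrix()
    best=None
    for k in(0,np.pi):
        c,s=np.cos(yaw+k),np.sin(yaw+k);X=np.array([0,0,-1.]);Z=np.array([c,s,0]);T=np.c_[X,np.cross(Z,X),Z]
        v=Ro.from_matrix(R.T@T).as_rotvec()
        if best is None or np.linalg.norm(v)<np.linalg.norm(best[0]):best=(v,T)
    v,T=best;d=T.T@(np.array([x,y,ztip+.073])-o["position"])
    print("t",round(o["time"],2),"pos",o["position"].round(4),"w",round(o["width"],3),"J",o["joint_positions"].round(2),"F",o["force"].round(1))
    print("turn",v.round(4),"=%.1f deg"%np.degrees(np.linalg.norm(v)),"then shift",d.round(4),"world->tool axes y,z:",T[:,1].round(2),T[:,2].round(2))
E
python3 - <<'E'
from h import *
p=cv2.imread("pics/top0.png");hsv=cv2.cvtColor(p,cv2.COLOR_BGR2HSV)
w=((hsv[...,1]<70)&(hsv[...,2]>110)).astype(np.uint8);w[:168]=0;w[238:]=0;w[:,:229]=0;w[:,305:]=0
w=cv2.morphologyEx(w,cv2.MORPH_CLOSE,np.ones((3,3)))
for c in cv2.findContours(w,0,2)[0]:
    if cv2.contourArea(c)<100: continue
    u=c.reshape(-1,2).mean(0)
    z=.032 if u[0]<265 and u[1]>200 else .014
    P=plane("top",c,z)[:,:2];r=cv2.minAreaRect((P*1000).astype(np.float32));print("dish",u.round(),np.round(r[0],1),np.round(r[1],1),round(r[2],1),"circ",np.round(cv2.minEnclosingCircle((P*1000).astype(np.float32)),1) if 0 else "")
r=(((hsv[...,0]<8)|(hsv[...,0]>172))&(hsv[...,1]>140)).astype(np.uint8);r[:170]=0;r[200:]=0;r[:,:120]=0;r[:,160:]=0
c=np.argwhere(r)[:,::-1];P=plane("top",c,.014)[:,:2];q=cv2.minAreaRect((P*1000).astype(np.float32));print("vice red",np.round(q[0],1),np.round(q[1],1),round(q[2],1))
d=(hsv[...,2]<100).astype(np.uint8);b=d.copy()
# tray dark outline
t=((hsv[...,2]<100)&(hsv[...,1]>60)).astype(np.uint8)|w;t[:168]=0;t[238:]=0;t[:,:222]=0;t[:,310:]=0
t=cv2.morphologyEx(t,cv2.MORPH_OPEN,np.ones((5,5)))
c=max(cv2.findContours(t,0,2)[0],key=cv2.contourArea);P=plane("top",c,.011)[:,:2];q=cv2.minAreaRect((P*1000).astype(np.float32));print("tray",np.round(q[0],1),np.round(q[1],1),round(q[2],1))
go(.517,-.281,.20)
E
```

```text
dish [248. 213.] [442.3 110.7] [49.1 46.6] 0.2 circ 
dish [284. 212.] [446.3  26.3] [57.  59.5] 90.0 circ 
dish [280. 183.] [517.1  29.7] [48.3 45.4] 0.1 circ 
dish [251. 186.] [513.3 113.2] [55.6 78.7] 0.6 circ 
vice red [526.9 365.1] [44.8 34.1] 89.8
tray [477.8  69. ] [158.5 175.7] 2.8
t 0.1 pos [ 0.2202 -0.4764  0.3035] w 0.998 J [-1.29  0.26 -0.05  1.26  0.    1.42] F [ 1.2 -0.4 -0.4]
turn [-1.138e+00 -7.000e-04 -7.000e-04] =65.2 deg then shift [0.0305 0.1954 0.2968] world->tool axes y,z: [-0.  1.  0.] [1. 0. 0.]
```

```bash
python3 -m creep '0 0 0 -0.163 0 0 0.2;0 0 0 -0.163 0 0 0.2;0 0 0 -0.163 0 0 0.2;0 0 0 -0.163 0 0 0.2;0 0 0 -0.163 0 0 0.2;0 0 0 -0.163 0 0 0.2;0 0 0 -0.163 0 0 0.2' 40
python3 - <<'E'
from h import *
go(.517,-.281,.20)
E
```

```text
time: 0.98
position: [0.2202, -0.4765, 0.3036]
eef_rot: [1.804, 1.57, 1.813]
force: [0.3, -0.6, -0.2]
width: 0.597
t 0.97 pos [ 0.2202 -0.4765  0.3036] w 0.597 J [-1.29  0.26 -0.05  1.26  0.    0.27] F [ 0.3 -0.6 -0.2]
turn [ 0.0084 -0.0002 -0.0006] =0.5 deg then shift [0.0306 0.1955 0.2968] world->tool axes y,z: [-0.  1.  0.] [1. 0. 0.]
```

```bash
python3 -m creep '0 0.0244 0.0371 0.008 0 0 0.2;0 0.0244 0.0371 0 0 0 0.2;0 0.0244 0.0371 0 0 0 0.2;0 0.0244 0.0371 0 0 0 0.2;0 0.0244 0.0371 0 0 0 0.2;0 0.0244 0.0371 0 0 0 0.2;0 0.0244 0.0371 0 0 0 0.2;0 0.0244 0.0371 0 0 0 0.2;0 0 0 0 0 0 0.2'
python3 - <<'E'
from h import *
go(.517,-.281,.039)
for n in("top","side"): cv2.imwrite(f"pics/{n}1.png",manip.camera(n)[0])
a=cv2.imread("pics/top1.png")[130:270,330:490];b=cv2.imread("pics/side1.png")[150:350,260:460]
cv2.imwrite("pics/c2.png",np.hstack([cv2.resize(a,None,fx=2.5,fy=2.5),cv2.resize(b,(350,350))]))
E
```

```text
time: 2.1
position: [0.5195, -0.281, 0.3032]
eef_rot: [2.172, 1.57, 2.17]
force: [-0.7, -0.5, -0.3]
width: 0.596
t 2.1 pos [ 0.5195 -0.281   0.3032] w 0.596 J [-0.63  0.38  0.12  1.32  0.    0.94] F [-0.7 -0.5 -0.3]
turn [-0.0019 -0.0005 -0.0008] =0.1 deg then shift [ 0.1912 -0.     -0.0025] world->tool axes y,z: [-0.  1.  0.] [1. 0. 0.]
```

View pics/c2.png

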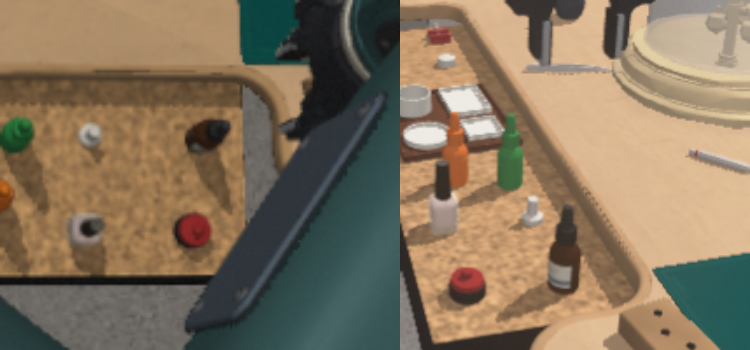

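The side crop shows the gripper above the bottle (565,260 in the crop), with the jaws along x. Going down.

```bash
python3 -m creep '0.03 0 -0.0025 0 0 0 0.2;0.03 0 0 0 0 0 0.2;0.03 0 0 0 0 0 0.2;0.03 0 0 0 0 0 0.2;0.025 0 0 0 0 0 0.2;0.02 0 0 0 0 0 0.2;0.015 0 0 0 0 0 0.2;0.0135 0 0 0 0 0 0.2;0 0 0 0 0 0 0.2'
python3 -m creep '0 0 0 0 0 0 -0.3;0 0 0 0 0 0 -0.6;0 0 0 0 0 0 -1;0 0 0 0 0 0 -1;0 0 0 0 0 0 -1;0 0 0 0 0 0 -1' 40
python3 - <<'E'
from h import *
go(.442,.110,.20,.047)
E
```

```text
time: 3.32
position: [0.5148, -0.2826, 0.1097]
eef_rot: [2.539, 1.57, 2.534]
force: [-0.3, 0.5, 0.3]
width: 0.604
time: 4.08
position: [0.5156, -0.2828, 0.1111]
eef_rot: [-0.666, 1.569, -0.671]
force: [0.9, -0.2, 5.7]
width: 0.302
t 4.08 pos [ 0.5156 -0.2828  0.1111] w 0.302 J [-0.64  0.49 -0.24  0.84 -0.    0.94] F [ 0.9 -0.2  5.7]
turn [-0.0519  0.0011  0.001 ] =3.0 deg then shift [-0.1619  0.3958 -0.0551] world->tool axes y,z: [-0.05  1.    0.  ] [1.   0.05 0.  ]
```

```bash
python3 -m creep '-0.01 0 0 0 0 0 -1;-0.02 0 0 0 0 0 -1;-0.03 0 0 0 0 0 -1;-0.03 0 0 0 0 0 -1;-0.03 0 0 -0.026 0 0 -1;-0.03 0 0 -0.026 0 0 -1;-0.01 0 0 0 0 0 -1'
python3 - <<'E'
from h import *
go(.441,.110,.20,.047)
for n in("side",): cv2.imwrite(f"pics/{n}2.png",manip.camera(n)[0])
cv2.imwrite("pics/c3.png",cv2.resize(cv2.imread("pics/side2.png")[50:350,230:460],None,fx=1.5,fy=1.5))
E
```

```text
time: 4.95
position: [0.5155, -0.2828, 0.2723]
eef_rot: [-0.683, 1.568, -0.636]
force: [-0.3, -0.3, -1.2]
width: 0.301
t 4.95 pos [ 0.5155 -0.2828  0.2723] w 0.301 J [-0.64  0.38  0.04  1.23  0.    0.88] F [-0.3 -0.3 -1.2]
turn [-0.0001  0.002   0.0016] =0.1 deg then shift [-0.0007  0.3958 -0.056 ] world->tool axes y,z: [-0.05  1.    0.  ] [1.   0.05 0.  ]
```

View pics/c3.png

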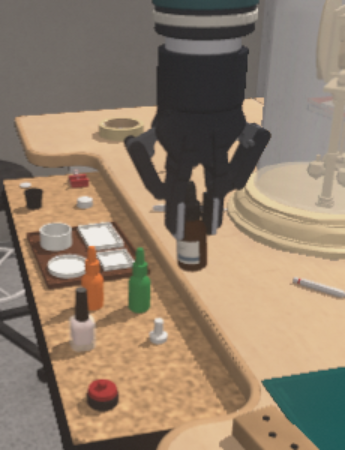

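The bottle hangs upright in the jaws at (190,240). Carry it to the tall cup.

```bash
python3 -m creep '0 0.025 -0.0056 0 0 0 -1;0 0.0435 -0.0056 0 0 0 -1;0 0.0435 -0.0056 0 0 0 -1;0 0.0435 -0.0056 0 0 0 -1;0 0.0435 -0.0056 0 0 0 -1;0 0.0435 -0.0056 0 0 0 -1;0 0.0435 -0.0056 0 0 0 -1;0 0.0435 -0.0056 0 0 0 -1;0 0.0435 -0.0056 0 0 0 -1;0 0.023 -0.0056 0 0 0 -1'
python3 -m creep '0.03 0 0 0 0 0 -1;0.03 0 0 0 0 0 -1;0.02 0 0 0 0 0 -1;0 0 0 0 0 0 -1'
python3 - <<'E'
from h import *
go(.441,.110,.0467,.047)
for n in("top","side"): cv2.imwrite(f"pics/{n}3.png",manip.camera(n)[0])
a=cv2.imread("pics/top3.png")[150:260,210:330];b=cv2.imread("pics/side3.png")[120:290,200:370]
cv2.imwrite("pics/c4.png",np.hstack([cv2.resize(a,(380,350)),cv2.resize(b,(350,350))]))
E
```

```text
time: 6.25
position: [0.4398, 0.112, 0.2695]
eef_rot: [3.051, 1.569, 3.099]
force: [0.6, 0.0, -0.3]
width: 0.302
time: 6.75
position: [0.4395, 0.1103, 0.1888]
eef_rot: [-3.124, 1.567, -3.078]
force: [-0.2, 0.6, 0.4]
width: 0.303
t 6.75 pos [0.4395 0.1103 0.1888] w 0.303 J [ 0.07  0.21 -0.45  0.91  0.    1.59] F [-0.2  0.6  0.4]
turn [-0.0004 -0.0036  0.0001] =0.2 deg then shift [ 0.0691 -0.0004  0.0014] world->tool axes y,z: [-0.05  1.    0.  ] [1.   0.05 0.  ]
```

View pics/c4.png

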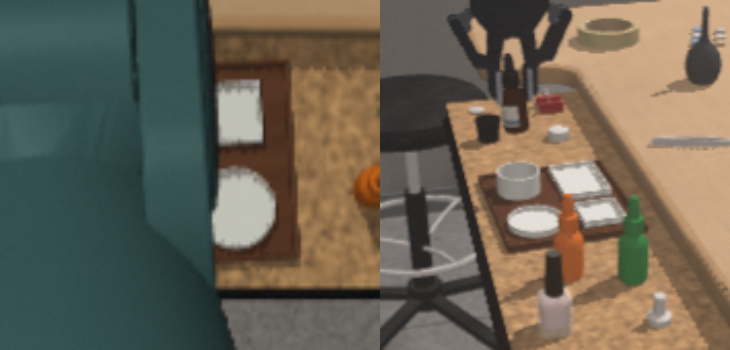

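In the side crop the bottle hangs at (515,110), straight above the cup at (517,180). Lower it.

```bash
python3 -m creep '0.02 0 0.0015 0 0 0 -1;0.02 0 0 0 0 0 -1;0.013 0 0 0 0 0 -1;0.01 0 0 0 0 0 -1;0.004 0 0 0 0 0 -1;0.002 0 0 0 0 0 -1;0 0 0 0 0 0 -1'
python3 - <<'E'
from h import *
go(.441,.110,.045,.047)
E
```

```text
time: 7.72
position: [0.4424, 0.1104, 0.1216]
eef_rot: [-0.049, 1.57, -0.002]
force: [0.2, 0.3, -0.1]
width: 0.3
t 7.72 pos [0.4424 0.1104 0.1216] w 0.3 J [ 0.07  0.29 -0.56  0.72 -0.    1.59] F [ 0.2  0.3 -0.1]
turn [-0.      0.0003  0.    ] =0.0 deg then shift [ 0.0036 -0.0004 -0.0014] world->tool axes y,z: [-0.05  1.    0.  ] [1.   0.05 0.  ]
```

```bash
python3 -m creep '0.0015 0 0 0 0 0 -1;0.0015 0 0 0 0 0 -1;0 0 0 0 0 0 -1;0 0 0 0 0 0 -0.3;0 0 0 0 0 0 -0.2;0 0 0 0 0 0 0.0;0 0 0 0 0 0 0.2;0 0 0 0 0 0 0.2'
python3 -m creep '-0.01 0 0 0 0 0 0.2;-0.02 0 0 0 0 0 0.2;-0.03 0 0 0 0 0 0.2;-0.04 0 0 0 0 0 0.2;-0.04 0 0 0 0 0 0.2;-0.01 0 0 0 0 0 0.2;0 0 0 0 0 0 0.2'
python3 - <<'E'
from h import *
go(.4285,.274,.20,.047)
for n in("side",): cv2.imwrite(f"pics/{n}4.png",manip.camera(n)[0])
cv2.imwrite("pics/c5.png",cv2.resize(cv2.imread("pics/side4.png")[120:290,200:370],None,fx=2.5,fy=2.5))
E
```

```text
time: 8.72
position: [0.4422, 0.1104, 0.1184]
eef_rot: [-0.01, 1.571, 0.037]
force: [1.1, -0.0, -0.0]
width: 0.599
time: 9.6
position: [0.4423, 0.1104, 0.2687]
eef_rot: [-0.002, 1.57, 0.045]
force: [0.6, -1.1, -0.1]
width: 0.599
t 9.6 pos [0.4423 0.1104 0.2687] w 0.599 J [ 0.07  0.16 -0.28  1.13 -0.    1.59] F [ 0.6 -1.1 -0.1]
turn [-0.      0.0009  0.    ] =0.0 deg then shift [-0.0043  0.164  -0.0061] world->tool axes y,z: [-0.05  1.    0.  ] [1.   0.05 0.  ]
```

View pics/c5.png

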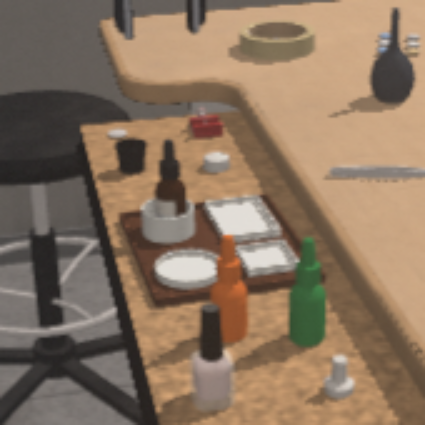

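The bottle stands upright in the tall cup at (168,190). Next is the loupe.

```bash
python3 -m creep '0 0.02 -0.0011 0 0 0 0.2;0 0.036 -0.001 0 0 0 0.2;0 0.036 -0.001 0 0 0 0.2;0 0.036 -0.001 0 0 0 0.2;0 0.036 -0.001 0 0 0 0.2;0 0 -0.001 0 0 0 0.2;0.03 0 0 0 0 0 0.2;0.04 0 0 0 0 0 0.2;0.03 0 0 0 0 0 0.2;0 0 0 0 0 0 0.2'
python3 - <<'E'
from h import *
go(.4285,.274,.016,.047)
E
```

```text
time: 10.9
position: [0.4271, 0.2727, 0.1663]
eef_rot: [-2.753, 1.566, -2.707]
force: [-0.6, -0.5, 0.3]
width: 0.594
t 10.9 pos [0.4271 0.2727 0.1663] w 0.594 J [ 0.41  0.32 -0.36  0.9  -0.    1.93] F [-0.6 -0.5  0.3]
turn [-0.0006 -0.0046  0.0019] =0.3 deg then shift [0.0773 0.0012 0.0015] world->tool axes y,z: [-0.05  1.    0.  ] [1.   0.05 0.  ]
```

```bash
python3 -m creep '0.025 0.001 0.001 0 0 0 0.2;0.02 0 0 0 0 0 0.2;0.017 0 0 0 0 0 0.2;0.01 0 0 0 0 0 0.2;0.005 0 0 0 0 0 0.2;0 0 0 0 0 0 0.2;0 0 0 0 0 0 -0.2;0 0 0 0 0 0 -0.5;0 0 0 0 0 0 -1;0 0 0 0 0 0 -1' 30
python3 -m creep '0 0 0 0 0 0 -1;0 0 0 0 0 0 -1;-0.005 0 0 0 0 0 -1;-0.015 0 0 0 0 0 -1;-0.03 0 0 0 0 0 -1;-0.03 0 0 0 0 0 -1;-0.03 0 0 0 0 0 -1;-0.03 0 0 0 0 0 -1;-0.01 0 0 0 0 0 -1;0 0 0 0 0 0 -1'
python3 - <<'E'
from h import *
go(.446,.026,.18,.047)
for n in("side",): cv2.imwrite(f"pics/{n}5.png",manip.camera(n)[0])
cv2.imwrite("pics/c6.png",cv2.resize(cv2.imread("pics/side5.png")[60:230,180:350],None,fx=2.5,fy=2.5))
E
```

```text
time: 12.15
position: [0.4296, 0.2751, 0.0921]
eef_rot: [0.336, 1.57, 0.383]
force: [-1.1, -0.0, 6.5]
width: 0.37
time: 13.4
position: [0.4294, 0.275, 0.2415]
eef_rot: [0.339, 1.57, 0.386]
force: [-0.3, 0.1, -0.6]
width: 0.375
t 13.4 pos [0.4294 0.275  0.2415] w 0.375 J [ 0.41  0.27 -0.22  1.09 -0.    1.93] F [-0.3  0.1 -0.6]
turn [ 0.      0.0006 -0.0002] =0.0 deg then shift [-0.0115 -0.2495  0.0048] world->tool axes y,z: [-0.05  1.    0.  ] [1.   0.05 0.  ]
```

View pics/c6.png

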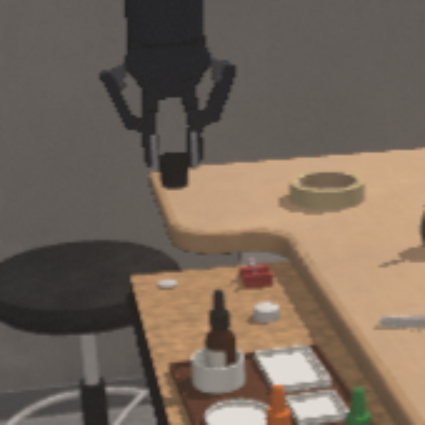

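The loupe hangs upright at (175,168). Carry it to the round dish.

```bash
python3 -m creep '0 -0.02 0.0006 0 0 0 -1;0 -0.036 0.0006 0 0 0 -1;0 -0.036 0.0006 0 0 0 -1;0 -0.036 0.0006 0 0 0 -1;0 -0.036 0.0006 0 0 0 -1;0 -0.036 0.0006 0 0 0 -1;0 -0.036 0.0006 0 0 0 -1;0 -0.0135 0.0006 0 0 0 -1;0.03 0 0 0 0 0 -1;0 0 0 0 0 0 -1'
python3 - <<'E'
from h import *
go(.446,.026,.0285,.047)
E
```

```text
time: 14.7
position: [0.4447, 0.0264, 0.2097]
eef_rot: [2.923, 1.567, 2.97]
force: [-1.3, -0.0, -0.1]
width: 0.374
t 14.7 pos [0.4447 0.0264 0.2097] w 0.374 J [-0.12  0.18 -0.42  0.97  0.    1.4 ] F [-1.3 -0.  -0.1]
turn [-0.     -0.004  -0.0009] =0.2 deg then shift [ 0.1082 -0.0005  0.0013] world->tool axes y,z: [-0.05  1.    0.  ] [1.   0.05 0.  ]
```

```bash
python3 -m creep '0.02 0 0.001 0 0 0 -1;0.03 0 0 0 0 0 -1;0.025 0 0 0 0 0 -1;0.018 0 0 0 0 0 -1;0.009 0 0 0 0 0 -1;0.004 0 0 0 0 0 -1;0.001 0 0 0 0 0 -1;0 0 0 0 0 0 -1'
python3 -m creep '0.002 0 0 0 0 0 -1;0 0 0 0 0 0 -1;0 0 0 0 0 0 -0.15;0 0 0 0 0 0 0;0 0 0 0 0 0 0.2;0 0 0 0 0 0 0.2;-0.01 0 0 0 0 0 0.2;-0.03 0 0 0 0 0 0.2;-0.04 0 0 0 0 0 0.2;-0.04 0 0 0 0 0 0.2'
python3 -m creep '-0.02 0 0 0 0 0 0.2;0 0 0 0 0 0 0.0'
python3 - <<'E'
from h import *
go(.521,-.1735,.18,.047)
for n in("side",): cv2.imwrite(f"pics/{n}6.png",manip.camera(n)[0])
cv2.imwrite("pics/c7.png",cv2.resize(cv2.imread("pics/side6.png")[130:300,220:390],None,fx=2.5,fy=2.5))
E
```

```text
time: 15.7
position: [0.4471, 0.0261, 0.1048]
eef_rot: [-0.154, 1.57, -0.107]
force: [0.2, -0.2, -0.3]
width: 0.372
time: 16.95
position: [0.4466, 0.0261, 0.2243]
eef_rot: [-0.107, 1.571, -0.06]
force: [0.8, 0.1, -0.2]
width: 0.606
time: 17.2
position: [0.4474, 0.026, 0.244]
eef_rot: [-0.175, 1.568, -0.128]
force: [0.5, 0.3, -0.9]
width: 0.501
t 17.2 pos [0.4474 0.026  0.244 ] w 0.501 J [-0.12  0.16 -0.35  1.05 -0.    1.4 ] F [ 0.5  0.3 -0.9]
turn [0.     0.003  0.0005] =0.2 deg then shift [-0.009  -0.2027  0.0641] world->tool axes y,z: [-0.05  1.    0.  ] [1.   0.05 0.  ]
```

View pics/c7.png

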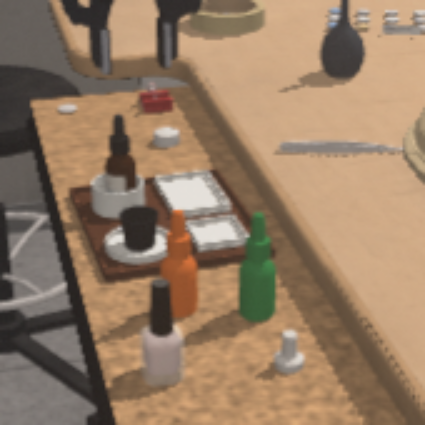

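The loupe stands upright in the round dish at (138,230). Next is the die.

```bash
python3 -m creep '0 -0.02 0.008 0 0 0 -0.2;0 -0.035 0.008 0 0 0 -0.2;0 -0.035 0.008 0 0 0 -0.2;0 -0.035 0.008 0 0 0 -0.2;0 -0.035 0.008 0 0 0 -0.2;0 -0.03 0.008 0 0 0 -0.2;0 -0.0127 0.008 0 0 0 -0.2;0 0 0.008 0 0 0 -0.2;0.04 0 0 0 0 0 -0.2;0 0 0 0 0 0 -0.2'
python3 - <<'E'
from h import *
go(.521,-.1735,.017,.047)
E
```

```text
time: 18.5
position: [0.5193, -0.1717, 0.2005]
eef_rot: [2.595, 1.566, 2.643]
force: [-0.1, 0.4, 0.0]
width: 0.403
t 18.5 pos [ 0.5193 -0.1717  0.2005] w 0.403 J [-0.47  0.35 -0.2   1.02  0.    1.05] F [-0.1  0.4  0. ]
turn [ 0.0011 -0.0041 -0.0025] =0.3 deg then shift [ 0.1105 -0.0019  0.0016] world->tool axes y,z: [-0.05  1.    0.  ] [1.   0.05 0.  ]
```

```bash
python3 -m creep '0.02 -0.0015 0.001 0 0 0 -0.2;0.03 0 0 0 0 0 -0.2;0.025 0 0 0 0 0 -0.2;0.02 0 0 0 0 0 -0.2;0.01 0 0 0 0 0 -0.2;0.0055 0 0 0 0 0 -0.2;0 0 0 0 0 0 -0.2;0 0 0 0 0 0 -0.4;0 0 0 0 0 0 -0.7;0 0 0 0 0 0 -1' 30
python3 -m creep '0 0 0 0 0 0 -1;0 0 0 0 0 0 -1;0 0 0 0 0 0 -1;-0.005 0 0 0 0 0 -1;-0.015 0 0 0 0 0 -1;-0.03 0 0 0 0 0 -1;-0.04 0 0 0 0 0 -1;-0.04 0 0 0 0 0 -1;-0.02 0 0 0 0 0 -1;0 0 0 0 0 0 -1'
python3 - <<'E'
from h import *
go(.517,.0295,.17,.047)
for n in("side",): cv2.imwrite(f"pics/{n}7.png",manip.camera(n)[0])
cv2.imwrite("pics/c8.png",cv2.resize(cv2.imread("pics/side7.png")[130:330,230:430],None,fx=2.2,fy=2.2))
E
```

```text
time: 19.75
position: [0.5216, -0.1749, 0.0922]
eef_rot: [-0.34, 1.57, -0.293]
force: [0.0, -0.4, 3.0]
width: 0.106
time: 21.0
position: [0.5218, -0.1751, 0.2439]
eef_rot: [-0.537, 1.568, -0.49]
force: [-0.1, 0.5, -1.2]
width: 0.111
t 21.0 pos [ 0.5218 -0.1751  0.2439] w 0.111 J [-0.47  0.33 -0.12  1.12 -0.    1.05] F [-0.1  0.5 -1.2]
turn [0.     0.0027 0.0016] =0.2 deg then shift [0.0009 0.2046 0.0048] world->tool axes y,z: [-0.05  1.    0.  ] [1.   0.05 0.  ]
```

View pics/c8.png

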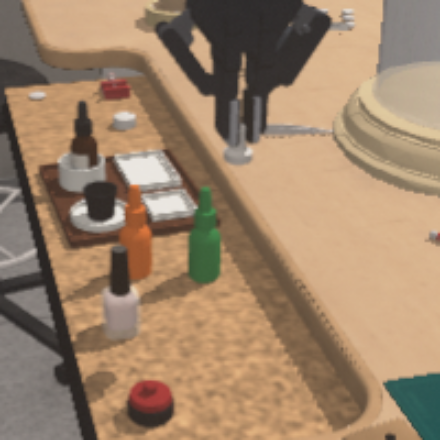

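The die is held upright at (240,150). Carry it to the square dish.

```bash
python3 -m creep '0 0.02 0.0006 0 0 0 -1;0 0.036 0.0006 0 0 0 -1;0 0.036 0.0006 0 0 0 -1;0 0.036 0.0006 0 0 0 -1;0 0.036 0.0006 0 0 0 -1;0 0.03 0.0006 0 0 0 -1;0 0.0106 0.0006 0 0 0 -1;0.03 0 0.0006 0 0 0 -1;0.03 0 0 0 0 0 -1;0 0 0 0 0 0 -1'
python3 - <<'E'
from h import *
go(.517,.0295,.026,.047)
E
```

```text
time: 22.3
position: [0.5153, 0.0298, 0.1801]
eef_rot: [3.008, 1.567, 3.055]
force: [0.3, 0.5, 0.4]
width: 0.113
t 22.3 pos [0.5153 0.0298 0.1801] w 0.113 J [-0.1   0.32 -0.31  0.94 -0.    1.42] F [0.3 0.5 0.4]
turn [-0.0002 -0.0042 -0.0006] =0.2 deg then shift [ 0.0811 -0.0004  0.0017] world->tool axes y,z: [-0.05  1.    0.  ] [1.   0.05 0.  ]
```

```bash
python3 -m creep '0.02 0 0.0015 0 0 0 -1;0.025 0 0 0 0 0 -1;0.018 0 0 0 0 0 -1;0.01 0 0 0 0 0 -1;0.005 0 0 0 0 0 -1;0.002 0 0 0 0 0 -1;0.001 0 0 0 0 0 -1;0 0 0 0 0 0 -1'
python3 -m creep '0.0015 0 0 0 0 0 -1;0 0 0 0 0 0 -1;0 0 0 0 0 0 -0.7;0 0 0 0 0 0 -0.5;0 0 0 0 0 0 -0.4;0 0 0 0 0 0 -0.4;-0.01 0 0 0 0 0 -0.4;-0.03 0 0 0 0 0 -0.4;-0.04 0 0 0 0 0 -0.2;-0.04 0 0 0 0 0 0'
python3 -m creep '-0.03 0 0 0 0 0 0.2;0 0 0 0 0 0 0.2'
python3 - <<'E'
from h import *
go(.5265,.373,.18,0)
for n in("side",): cv2.imwrite(f"pics/{n}8.png",manip.camera(n)[0])
cv2.imwrite("pics/c9.png",cv2.resize(cv2.imread("pics/side8.png")[130:300,220:390],None,fx=2.5,fy=2.5))
E
```

```text
time: 23.3
position: [0.5182, 0.0298, 0.1011]
eef_rot: [-0.148, 1.57, -0.101]
force: [0.9, -0.0, 1.4]
width: 0.115
time: 24.55
position: [0.5179, 0.0298, 0.2213]
eef_rot: [-0.141, 1.57, -0.094]
force: [0.0, -0.8, -0.8]
width: 0.502
time: 24.8
position: [0.5189, 0.0297, 0.2519]
eef_rot: [-0.151, 1.567, -0.104]
force: [0.1, 0.6, 0.3]
width: 0.599
t 24.8 pos [0.5189 0.0297 0.2519] w 0.599 J [-0.1   0.27 -0.18  1.12 -0.    1.42] F [0.1 0.6 0.3]
turn [0.047  0.0042 0.0005] =2.7 deg then shift [-0.0011  0.3433  0.0076] world->tool axes y,z: [-0.  1.  0.] [1. 0. 0.]
```

View pics/c9.png

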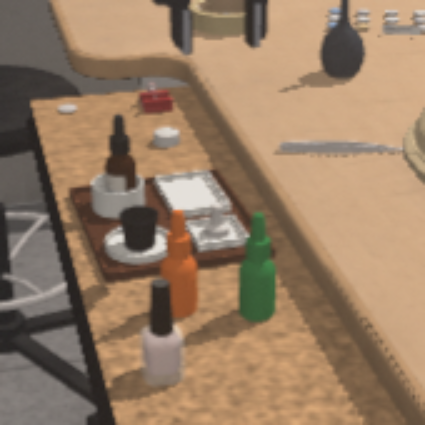

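The die is in the square dish at (217,230). Before the vice, I set the opening near its 34 mm width once and measure the true fingertip height from the side depth.

```bash
python3 -m creep '0 0.02 0.001 0.0235 0 0 -0.25;0 0.036 0.001 0.0235 0 0 -0.25;0 0.036 0.001 0 0 0 -0.25;0 0.036 0.001 0 0 0 -0.25;0 0.036 0.001 0 0 0 -0.25;0 0.036 0.001 0 0 0 -0.25;0 0.036 0.001 0 0 0 -0.25;0 0.036 0 0 0 0 -0.25;0 0.036 0 0 0 0 -0.25;0 0.03 0 0 0 0 -0.25'
python3 - <<'E'
from h import *
go(.5265,.373,.10,0);q=manip.get_obs();p=q["position"]
for n in("top","side"):
    im,d=manip.camera(n);X=cloud(n,d);m=(d>0)&(abs(X[...,0]-p[0])<.06)&(abs(X[...,1]-p[1])<.03)&(X[...,2]>.1)
    P=X[m]; print(n,len(P),"low z",np.sort(P[:,2])[:12].round(4) if len(P) else "", "tip nominal",p[2]-.073)
    if len(P):
        Q=P[P[:,2]<P[:,2].min()+.01];print("x",Q[:,0].min(),Q[:,0].max(),"y",Q[:,1].min(),Q[:,1].max())
E
```

```text
time: 26.1
position: [0.5228, 0.369, 0.2482]
eef_rot: [-2.666, 1.569, -2.666]
force: [0.2, -1.1, 0.3]
width: 0.374
t 26.1 pos [0.5228 0.369  0.2482] w 0.374 J [0.49 0.48 0.15 1.24 0.   2.06] F [ 0.2 -1.1  0.3]
turn [ 0.0005 -0.0016  0.0008] =0.1 deg then shift [0.0752 0.004  0.0037] world->tool axes y,z: [-0.  1.  0.] [1. 0. 0.]
top 1276 low z [0.1737 0.1743 0.1765 0.177  0.1773 0.1775 0.1776 0.1783 0.1784 0.1799
 0.1801 0.1801] tip nominal 0.1751698332426908
x 0.49964551077173236 0.539789590043919 y 0.35776741745870433 0.376123943831498
side 2192 low z [0.1765 0.1767 0.1768 0.177  0.1772 0.1776 0.1776 0.1778 0.1793 0.1799
 0.1805 0.1806] tip nominal 0.1751698332426908
x 0.4924765754672232 0.549859272252599 y 0.3564828764165186 0.37707695702717786
```

```bash
python3 -m creep '0.02 0.004 0.0037 0 0 0 0.2;0.03 0 0 0 0 0 0.2;0.025 0 0 0 0 0 0.2;0.03 0 0 0 0 0 0.2;0.02 0 0 0 0 0 0.2;0 0 0 0 0 0 0.2'
python3 - <<'E'
from h import *
go(.5265,.373,.0075,0)
for n in("side",): cv2.imwrite(f"pics/{n}9.png",manip.camera(n)[0])
cv2.imwrite("pics/c10.png",cv2.resize(cv2.imread("pics/side9.png")[110:220,220:350],None,fx=4,fy=4))
E
```

```text
time: 26.95
position: [0.5261, 0.3707, 0.1226]
eef_rot: [-2.631, 1.567, -2.632]
force: [-0.1, -0.5, 1.6]
width: 0.593
t 26.95 pos [0.5261 0.3707 0.1226] w 0.593 J [ 0.49  0.56 -0.06  0.95 -0.    2.06] F [-0.1 -0.5  1.6]
turn [-0.0004 -0.0033  0.0018] =0.2 deg then shift [0.0421 0.0023 0.0004] world->tool axes y,z: [-0.  1.  0.] [1. 0. 0.]
```

View pics/c10.png

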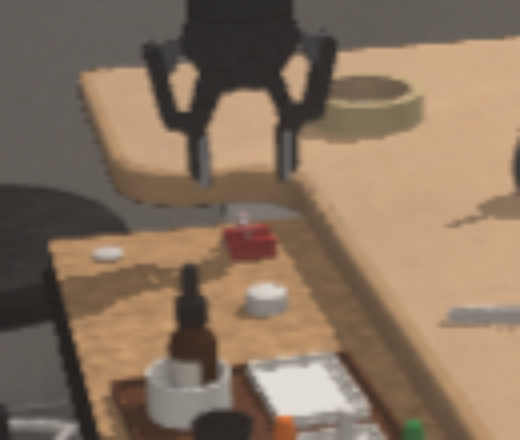

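The fingers at (200,165) and (287,165) straddle the vice at (250,240). Go down and grip.

```bash
python3 -m creep '0.015 0.001 0 0 0 0 0.2;0.012 0 0 0 0 0 0.2;0.008 0 0 0 0 0 0.2;0.004 0 0 0 0 0 0.2;0.002 0 0 0 0 0 0.2;0 0 0 0 0 0 0.2'
python3 - <<'E'
from h import *
go(.5265,.373,.0075,0)
E
```

```text
time: 27.75
position: [0.5271, 0.3729, 0.0835]
eef_rot: [0.543, 1.571, 0.543]
force: [0.4, -0.6, 0.4]
width: 0.599
t 27.75 pos [0.5271 0.3729 0.0835] w 0.599 J [ 0.49  0.6  -0.12  0.86  0.    2.06] F [ 0.4 -0.6  0.4]
turn [-0.      0.0002 -0.0001] =0.0 deg then shift [ 0.003   0.0001 -0.0006] world->tool axes y,z: [-0.  1.  0.] [1. 0. 0.]
```

```bash
python3 -m creep '0.003 0 0 0 0 0 0.2;0 0 0 0 0 0 0;0 0 0 0 0 0 -0.2;0 0 0 0 0 0 -0.5;0 0 0 0 0 0 -1;0 0 0 0 0 0 -1;0 0 0 0 0 0 -1' 50
python3 -m creep '-0.005 0 0 0 0 0 -1;-0.015 0 0 0 0 0 -1;-0.03 0 0 0 0 0 -1;-0.035 0 0 0 0 0 -1;-0.035 0 0 0 0 0 -1;-0.03 0 0 0.0235 0 0 -1;0 0 0 0.0235 0 0 -1;0 0 0 0 0 0 -1'
python3 - <<'E'
from h import *
go(.513,.113,.158,.047)
for n in("side",): cv2.imwrite(f"pics/{n}a.png",manip.camera(n)[0])
cv2.imwrite("pics/c11.png",cv2.resize(cv2.imread("pics/sidea.png")[60:200,220:360],None,fx=3,fy=3))
E
```

```text
time: 28.62
position: [0.5271, 0.3729, 0.0808]
eef_rot: [0.429, 1.57, 0.429]
force: [-0.9, -0.1, 5.1]
width: 0.372
time: 29.62
position: [0.5268, 0.3727, 0.2302]
eef_rot: [-2.686, 1.57, -2.733]
force: [-0.1, -0.0, -0.4]
width: 0.372
t 29.62 pos [0.5268 0.3727 0.2302] w 0.372 J [0.49 0.5  0.12 1.2  0.   2.11] F [-0.1 -0.  -0.4]
turn [-0.0941 -0.0003  0.0001] =5.4 deg then shift [-0.0008 -0.2588 -0.026 ] world->tool axes y,z: [-0.05  1.    0.  ] [1.   0.05 0.  ]
```

View pics/c11.png

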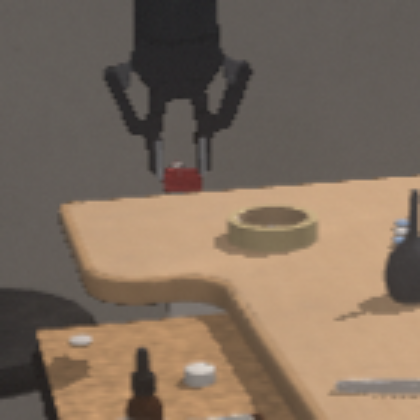

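The vice is held level at (183,180). I turned it the wrong way, so the next move corrects by −0.094 and carries it to the oblong dish.

```bash
python3 -m creep '0 0 0 -0.047 0 0 -1;0 0 0 -0.047 0 0 -1;0 -0.02 -0.0033 0 0 0 -1;0 -0.038 -0.0035 0 0 0 -1;0 -0.038 -0.0035 0 0 0 -1;0 -0.038 -0.0035 0 0 0 -1;0 -0.038 -0.0035 0 0 0 -1;0 -0.038 -0.0035 0 0 0 -1;0 -0.034 -0.0035 0 0 0 -1;0 -0.0148 0 0 0 0 -1'
python3 -m creep '0.03 0 0 0 0 0 -1;0.025 0 0 0 0 0 -1;0 0 0 0 0 0 -1'
python3 - <<'E'
from h import *
go(.514,.113,.0145,.047)
for n in("side",): cv2.imwrite(f"pics/{n}b.png",manip.camera(n)[0])
cv2.imwrite("pics/c12.png",cv2.resize(cv2.imread("pics/sideb.png")[120:260,210:350],None,fx=3,fy=3))
E
```

```text
time: 30.92
position: [0.5144, 0.1118, 0.2298]
eef_rot: [-3.09, 1.569, -3.044]
force: [0.7, 1.0, -0.7]
width: 0.371
time: 31.3
position: [0.5139, 0.1135, 0.1738]
eef_rot: [3.107, 1.567, -3.128]
force: [0.8, -1.0, 0.3]
width: 0.368
t 31.3 pos [0.5139 0.1135 0.1738] w 0.368 J [ 0.06  0.34 -0.3   0.93  0.    1.59] F [ 0.8 -1.   0.3]
turn [ 0.0005 -0.0037 -0.0001] =0.2 deg then shift [ 0.0863 -0.0005  0.    ] world->tool axes y,z: [-0.05  1.    0.  ] [1.   0.05 0.  ]
```

View pics/c12.png

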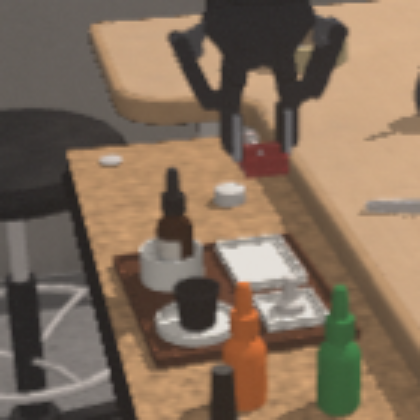

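The vice is above the oblong dish, its ends lined up with it, and clear of the bottle at (172,215). Lower with a 1 mm bias away from the bottle.

```bash
python3 -m creep '0.02 0 0 0 0 0 -1;0.025 0 0 0 0 0 -1;0.018 0 0 0 0 0 -1;0.012 0 0 0 0 0 -1;0.005 0 0 0 0 0 -1;0.002 0 0 0 0 0 -1;0 0 0 0 0 0 -1;0 0 0 0 0 0 -1'
python3 - <<'E'
from h import *
go(.515,.113,.0145,.047)
E
```

```text
time: 32.35
position: [0.5151, 0.1132, 0.0938]
eef_rot: [0.018, 1.57, 0.065]
force: [-0.2, -0.1, -0.2]
width: 0.366
t 32.35 pos [0.5151 0.1132 0.0938] w 0.366 J [ 0.06  0.42 -0.43  0.72  0.    1.59] F [-0.2 -0.1 -0.2]
turn [ 0.      0.0006 -0.    ] =0.0 deg then shift [ 0.0063 -0.0002 -0.0001] world->tool axes y,z: [-0.05  1.    0.  ] [1.   0.05 0.  ]
```

```bash
python3 -m creep '0.003 0 0 0 0 0 -1;0.002 0 0 0 0 0 -1;0.001 0 0 0 0 0 -1;0 0 0 0 0 0 -1;0 0 0 0 0 0 -0.2;0 0 0 0 0 0 -0.1;0 0 0 0 0 0 -0.1;0 0 0 0 0 0 -0.1'
python3 -m creep '-0.005 0 0 0 0 0 -0.1;-0.015 0 0 0 0 0 -0.1;-0.03 0 0 0 0 0 -0.1;-0.04 0 0 0 0 0 -0.1;-0.04 0 0 0 0 0 -0.1;-0.04 0 0 0 0 0 -0.1;0 0 0 0 0 0 -0.1'
python3 -m creep '0 -0.04 0 0 0 0 -0.1;0 -0.06 0 0 0 0 -0.1;0 -0.06 0 0 0 0 -0.1;0 -0.06 0 0 0 0 -0.1;0 -0.06 0 0 0 0 -0.1;0 -0.06 0 0 0 0 -0.1;0 -0.04 0 0 0 0 -0.1;0 0 0 0 0 0 -0.1'
python3 - <<'E'
from h import *
for n in("top","side"):
    im,d=manip.camera(n);cv2.imwrite(f"pics/{n}c.png",im);np.save(f"pics/{n}c.npy",d)
a=cv2.imread("pics/topc.png")[160:245,220:310];b=cv2.imread("pics/sidec.png")[140:300,220:380]
cv2.imwrite("pics/c13.png",np.hstack([cv2.resize(a,(400,378)),cv2.resize(b,(378,378))]))
E
```

```text
time: 33.35
position: [0.5149, 0.1132, 0.0874]
eef_rot: [-0.393, 1.571, -0.346]
force: [-0.1, -0.5, 0.2]
width: 0.453
time: 34.22
position: [0.5159, 0.1133, 0.2603]
eef_rot: [0.014, 1.566, 0.061]
force: [-0.2, 0.2, -1.0]
width: 0.45
time: 35.22
position: [0.5323, -0.2689, 0.2561]
eef_rot: [2.7, 1.57, 2.744]
force: [0.0, 1.0, -0.6]
width: 0.452
```

View pics/c13.png

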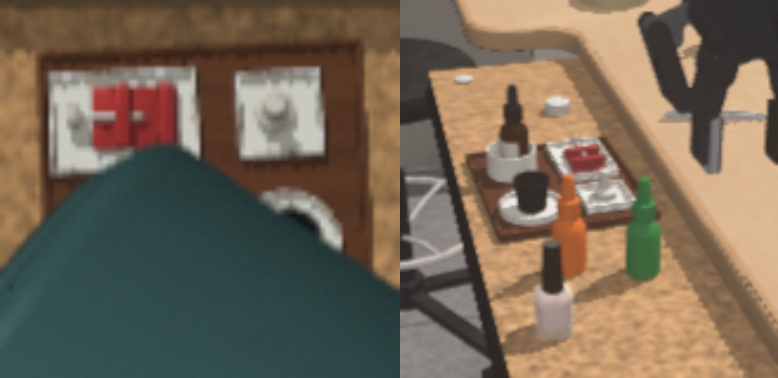

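The top crop shows the vice inside the oblong dish at (130,115) and the die upright in the square dish at (280,115). The side crop shows the bottle in the cup at (513,140) and the loupe in the round dish at (530,195), with the lacquer bottle still standing. One height check, then hand in.

```bash
python3 - <<'E'
from h import *
X=cloud("side",np.load("pics/sidec.npy"))
for nm,x,y,r in(("vice",.515,.113,.03),("die",.518,.03,.012),("loupe",.446,.026,.018),("bottle",.442,.11,.018),("lacquer",.428,-.163,.02),("oilcup",.428,-.271,.02)):
    P=X[(np.hypot(X[...,0]-x,X[...,1]-y)<r)&(X[...,2]>.01)&(X[...,2]<.12)]
    print(nm,len(P),"zmax",P[:,2].max().round(4) if len(P) else None, P[P[:,2]>P[:,2].max()-.006].mean(0).round(3) if len(P) else "")
im=cv2.imread("pics/sidec.png");V=cv2.cvtColor(im,cv2.COLOR_BGR2HSV);m=((V[...,0]<8)|(V[...,0]>172))&(V[...,1]>140)&(abs(X[...,1]-.11)<.06)
print("vice red z range",np.percentile(X[m][:,2],[2,50,98]).round(4),X[m].min(0).round(3),X[m].max(0).round(3))
manip.finish_job();print("done")
E
```

```text
vice 166 zmax 0.0236 [0.514 0.106 0.02 ]
die 81 zmax 0.0362 [0.517 0.03  0.034]
loupe 215 zmax 0.0391 [0.445 0.027 0.036]
bottle 274 zmax 0.0979 [0.444 0.11  0.095]
lacquer 491 zmax 0.0806 [ 0.427 -0.164  0.078]
oilcup 298 zmax 0.0288 [ 0.427 -0.273  0.026]
vice red z range [0.0117 0.0189 0.0228] [0.044 0.067 0.011] [0.53  0.117 0.251]
the job is handed in; nothing more can be done
done
```

The service kit is made up and handed in at about 35 s of the 109 s allowed. I placed the pieces in the order listed: the dropper bottle in the tall cup, the loupe in the round dish, the die in the square dish and the vice in the oblong dish.

- **Pieces:** The last side-camera depth check put the top of each piece within about 1 mm of its expected height. All stand upright, and the vice lies flat along its dish.
- **Lacquer bottle and oil cup:** both were measured within about 2 mm of where they stood at the start, which is within measuring error.
- **Arm:** it stood clear of everything at hand-in. Wrist force was never above about 7 N at the end of any move.
- **Small slips:** the loupe was released 3–4 mm above the dish floor and landed upright. I also turned the vice slightly the wrong way in the air and corrected it before placing.
- **Failed check:** the spread check on the vice's red colour also picked up red pixels that are not on the vice. I relied on its measured height and the pictures instead.

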